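# Load the vial crate and snap its cover on

### The arm

A 7-joint arm with a two-finger parallel gripper is mounted at the origin on a cart in front of the work surface, level with it; the furniture and walls round the work are solid. World frame = base frame: x ahead of the robot, y to its left, z up, the work surface at z = 0. Lengths are in m, angles in rad, forces in N, time in s.
With the tool pointing down it reaches from about 0.35 to 0.9 m from the base axis. Payload 8.1 kg.
Tool frame: the origin (TCP) lies at the very end of the fingers, on their centre line; the grasp point (between the pads) lies 19 mm behind it; z points along the fingers, x is the direction in which the jaws open and shut, and the axes are right-handed (so a half turn about z gives the same grasp; the last joint's range is limited). The gripper opens to 92 mm and grips with 3 to 60 N. Pads are 19 mm wide; open, the fingers measure 130 mm over their backs; the gripper's body (75 mm by 190 mm) begins 47 mm behind the grasp point.
Start: joints at [1.24, 0.434, 0.025, 1.573, -0.012, 1.134, -0.075], TCP at [0.141, -0.609, 0.227] pointing down, gripper open.
Joint ranges: [-2.62, 2.62], [-0.44, 2.09], [-1.27, 1.32], [0.08, 2.57], [-1.32, 4.46], [0.12, 2], [-2.74, 2.74]. Speed limits (rad/s): [2.22, 2.22, 3.01, 3.01, 3.14, 3.14, 3.14].

### API

Orientations are given as a rotation vector (axis times angle).
In Python, from station import bot, kinematics, readout, read_camera, spot_in, silhouettes gives the robot as it stands. Calls block until the motion is done:
- bot.move_to(position, orientation): joint-space move of the TCP to a pose.
- bot.move_straight(position, orientation=None, feed=0.15, f_stop=None): straight line of the TCP; orientation=None keeps the orientation; feed is the mean speed in m/s. With f_stop (N) it stops when the force on the tool has changed by that much, and returns True; else False.
- bot.move_j(angles): joint-space move.
- bot.grip(opening, strength=None): finger opening in m; strength is the grip in N (None keeps the last); returns when the fingers have stopped.
- bot.hold(seconds).
- kinematics.inverse_kinematics(position, orientation): joint angles nearest the present ones, or None.
- readout.sense(): the state.
- read_camera(name): name is "scene" or "top" or "wrist"; returns a dict with "pixels" (384x512x3 uint8, red, green, blue), "fx", "fy", "cx", "cy" (pixels), "R" (3x3) and "t" (3): a world point X has camera coordinates R X + t. Camera axes: x right, y down, z forward; pixel columns grow to the right and rows downward; lengths in m; the calibration is good to about 2 mm. A picture is of the moment at which its call begins. There is no depth.
A pose or a line that the arm cannot do raises bot.MotionError and nothing moves.
- bot.hand_in(): hands the job in, once; it reports no verdict.
Trained networks look in a picture, given as the dict that the camera call returned (one of the last four; its "shot" number tells which), for a name from the list of things; names that differ only in an ending like _2 or _b are one class to them, and where a whole thing is asked for, a point or a joint stands for the part that bears it (a point fixed in the world has none). Each returns a list of dicts, best first, with "confidence" (0 to 1); they miss things now and then, are a little off and sometimes report something else, mostly with a low value. They report only what shows in the picture. A call takes as long as a camera call. They do not tell look-alikes from the thing itself.
- spot_in(picture, name): "box" ([left, top, width, height] in pixels, round what is visible of it).
- silhouettes(picture, name): "region" (384x512 bool, what is visible of it) and "box" ([left, top, width, height] in pixels, round what is visible of it).
The state is a dict: "time": time; "qpos": joint angles; "joint_vel": joint speeds; "joint_torque": joint torques, N m; "tool_pos": TCP position; "ee_rot": TCP orientation; "force": force on the tool from outside, world axes, zero at the start; "ft_torque": the same for the moment, N m; "width": finger opening in m.
Only numpy, scipy, OpenCV 4.12 (cv2) and the standard library are available. Lean on these libraries where they do the work, as an engineer would, in place of code of your own. Each camera call takes 0.05 s, during which the arm holds its last target.

### The job

Stand the two loose vials upright in the two empty end cells of the vial crate, one per cell, leaving the vial in the middle cell in its place. Then set the cover over the crate and press it straight down until both spring clips snap over its beads and it sits fully home on the ledge; keep pressing it down firmly and finish like that, still pressing, without letting go. Leave the tape roll, the flask and the marker alone.

Things in the scene. Friction and masses are not known exactly. Their poses are not given: they have to be found in the camera images.
- crate: grey vial crate fixed to the bench, row of three 30 x 30 mm cells along its y, 33 mm apart, in a block 40 x 108 mm (x, y) on a base plate 64 x 162 x 4 mm whose upper face is the ledge. Wall tops 26 mm, cell floors 10 mm above the bench. A steel spring clip stands at each end, top 28 mm above the bench. Origin: centre of the underside; x across the row, z up; yaw within 0.45 rad of the bench's
- cell_1 (a point): centre of the floor of the end cell at the crate's +y end (empty at the start), 10 mm above the bench; axes as the crate
- cell_2 (a point): centre of the floor of the middle cell (a vial stands in it at the start), 10 mm above the bench; axes as the crate
- cell_3 (a point): centre of the floor of the end cell at the crate's -y end (empty at the start), 10 mm above the bench; axes as the crate
- clip_left (a joint): spring clip at the crate's +y end: 0 when at home, grows (m) as it is pushed outward along the row, at most 0.006. The cover's bead pushes it out about 0.002 and it springs back to 0 once the bead is below it
- clip_right (a joint): spring clip at the crate's -y end, like clip_left
- cover_bar (a point): centre of the grip bar on top of the loose white and clear cover (box open below, standing on the bench). Bar 16 mm wide (x), 44 mm long (y), 42 mm high; this point is 94 mm above the cover's rim, 21 mm above the cover's flat top, and 98 mm above the bench once the cover is home. x across the cover, y along it, z up
- cover_rim (a point): centre of the cover's lower rim, 94 mm below cover_bar, same axes. Cover 50 mm (x) by 121 mm (y, 127 over the beads), 73 mm high without bar, 0.12 kg. It fits over the crate, y along the row, either way round, 1 to 2 mm play plus 4 mm chamfers. From 8 mm above the ledge it takes about 8 to 16 N to pass the clips, then it drops to the ledge, 4 mm above the bench
- vial_a_mid (a point): middle (half-way up) of a loose screw-cap vial, white cap, 24 mm in diameter, 58 mm high, 22 g, standing on the bench, z up. Grip it above the middle (38 to 45 mm above its foot), closing across the row of cells, so that the fingers stay above the crate's walls when the foot is on the cell floor
- vial_b_mid (a point): the same point of the second loose vial, alike
- vial_c_mid (a point): the same point of the vial that already stands in the middle cell, alike
- tape_roll_mid (a point): centre of a loose roll of paper tape lying flat, 72 mm across, 24 mm high: leave it alone
- flask_mid (a point): middle of a loose conical glass flask, 68 mm across, 137 mm high: leave it alone
- marker_mid (a point): middle of a loose felt marker lying on the bench, 130 mm long along its x: leave it alone
There are look-alikes about, which are no part of the job. What is shaped like the part that bears vial_b_mid but yellow is not meant.

How it is judged:
On the way, in this order (a step that is already met when the one before it is completed fails the run):
1. all three vials stand upright on the floors of the crate's cells, one per cell, cover not yet on (((horizontal distance between vial_a_mid and cell_1 below 0.008 m and z of vial_a_mid in the frame of cell_1 below 0.034 m) or (horizontal distance between vial_a_mid and cell_3 below 0.008 m and z of vial_a_mid in the frame of cell_3 below 0.034 m)) and angle between each of vial_a_mid, vial_b_mid, vial_c_mid's own z axis and vertical below 0.15 rad and ((horizontal distance between vial_b_mid and cell_1 below 0.008 m and z of vial_b_mid in the frame of cell_1 below 0.034 m) or (horizontal distance between vial_b_mid and cell_3 below 0.008 m and z of vial_b_mid in the frame of cell_3 below 0.034 m)) and horizontal distance between vial_c_mid and cell_2 below 0.008 m and z of vial_c_mid in the frame of cell_2 below 0.034 m and not (z of cover_rim in the frame of crate below 0.006 m and horizontal distance between cover_rim and crate below 0.004 m and angle between cover_rim's own z axis and vertical below 0.05 rad and value of joint each of clip_left, clip_right below 0.001 m)), for 0.2 s.
2. the cover is pressed home on the crate's ledge and both clips have sprung back over its beads (z of cover_rim in the frame of crate below 0.006 m and horizontal distance between cover_rim and crate below 0.004 m and angle between cover_rim's own z axis and vertical below 0.05 rad and value of joint each of clip_left, clip_right below 0.001 m), for 0.2 s.
At the end, for the whole second after the job is handed in: All three vials upright, one per cell (8 mm, on the floor); the cover level on the ledge (rim within 2 mm, centred within 4 mm, tilt under 0.05 rad), both clips back within 1 mm of home; the robot still pressing: over 5 N between cover and crate, over 3 N between robot and cover (all of step 2 and ((horizontal distance between vial_a_mid and cell_1 below 0.008 m and z of vial_a_mid in the frame of cell_1 below 0.034 m) or (horizontal distance between vial_a_mid and cell_3 below 0.008 m and z of vial_a_mid in the frame of cell_3 below 0.034 m)) and angle between each of vial_a_mid, vial_b_mid, vial_c_mid's own z axis and vertical below 0.15 rad and ((horizontal distance between vial_b_mid and cell_1 below 0.008 m and z of vial_b_mid in the frame of cell_1 below 0.034 m) or (horizontal distance between vial_b_mid and cell_3 below 0.008 m and z of vial_b_mid in the frame of cell_3 below 0.034 m)) and horizontal distance between vial_c_mid and cell_2 below 0.008 m and z of vial_c_mid in the frame of cell_2 below 0.034 m and contact force between cover and crate above 5 N and contact force between any of the fingers, the arm and cover above 3 N); the arm keeps its last pose, push and grip.
It fails at once if the tape roll is moved more than 30 mm (distance of tape_roll_mid from where it was at the start of the episode above 0.03 m).
It fails at once if the flask is moved more than 30 mm (distance of flask_mid from where it was at the start of the episode above 0.03 m).
It fails at once if the marker is moved more than 30 mm (distance of marker_mid from where it was at the start of the episode above 0.03 m).
It also fails if it takes over 61 s, if anything falls off the work surface, if the arm or the gripper's body presses on something with over 40 N, if the wrist force passes 120 N, or if a joint passes its speed limit or range.

## Working session

There is one attempt and no reset: what is moved stays moved. The work goes in short steps, each a Python script; the robot and the scene stay as the last script left them, time stands still between calls to the robot, and variables do not carry over. Pictures are saved under pics/ and viewed, and the job is handed in when it is done.

```bash
ls; mkdir -p pics
python3 - <<'E'
from station import bot, kinematics, readout, read_camera, spot_in, silhouettes
import cv2,numpy as np
print(readout.sense())
for n in ["scene","top"]:
    p=read_camera(n); cv2.imwrite(f"pics/{n}0.png",cv2.resize(p["pixels"][:,:,::-1],None,fx=1.5,fy=1.5,interpolation=cv2.INTER_CUBIC))
    print(n,p["fx"],p["fy"],p["cx"],p["cy"],p["R"],p["t"])
    for k in ["crate","cover_bar","vial_a_mid","tape_roll_mid","flask_mid","marker_mid"]:
        print(k,[(np.round(d["box"],1).tolist(),round(d["confidence"],2)) for d in spot_in(p,k)])
print(readout.sense()["time"])
E
```

```text
pics
{'time': 0.0, 'qpos': array([ 1.24040458,  0.43524171,  0.02494913,  1.5740614 , -0.01158958,
        1.13398917, -0.07510988]), 'joint_vel': array([-0.00099234, -0.00037231,  0.00041445, -0.00021781,  0.00022103,
       -0.00125684,  0.00014901]), 'joint_torque': array([ 3.02620974e-04, -6.67857242e+01,  9.84650105e-01, -3.14455891e+01,
       -6.07008906e-02,  4.32223734e-02,  1.28310089e-04]), 'tool_pos': array([ 0.14098675, -0.60838618,  0.22594686]), 'ee_rot': array([-2.45879457e+00,  1.95411659e+00,  2.04170820e-03]), 'force': array([ 0.95018955,  0.87758692, -0.43038408]), 'ft_torque': array([ 0.02236406, -0.02426183, -0.03332521]), 'width': 0.0917886664293945}
scene 497.653806933733 497.653806933733 260.86081729999836 192.66855400082682 [[-0.83428541 -0.55097787 -0.01977988]
 [-0.33743101  0.5386496  -0.77200837]
 [ 0.43601395 -0.63740098 -0.63530452]] [0.49757756 0.26556022 1.08636476]
crate [([252.3, 225.4, 65.1, 46.9], 0.78)]
cover_bar [([203.1, 283.5, 64.3, 62.2], 0.92)]
vial_a_mid [([358.6, 155.9, 13.7, 18.1], 0.67)]
tape_roll_mid [([272.2, 165.8, 23.8, 22.0], 0.74)]
flask_mid [([255.1, 131.0, 20.0, 45.4], 0.95), ([203.4, 284.2, 64.5, 61.3], 0.67), ([252.1, 226.2, 65.3, 40.3], 0.54)]
marker_mid [([289.8, 140.1, 29.6, 26.3], 0.42)]
top 445.9739492907596 445.9739492907596 262.5842131498042 192.26516494253926 [[-0.0127594  -0.99989239 -0.00723893]
 [-0.99177139  0.01357738 -0.12729951]
 [ 0.1273841   0.0055551  -0.99183791]] [0.01372999 0.56408102 1.28568281]
crate [([214.1, 209.5, 57.3, 30.0], 0.58)]
cover_bar [([133.8, 219.5, 45.0, 27.3], 0.67)]
vial_a_mid [([215.0, 207.2, 57.0, 33.2], 0.67), ([373.8, 228.7, 14.9, 7.4], 0.48)]
tape_roll_mid [([304.3, 161.0, 24.3, 26.0], 0.78), ([213.0, 209.6, 54.3, 27.2], 0.56)]
flask_mid [([312.9, 136.3, 24.0, 22.9], 0.82), ([217.7, 208.7, 54.8, 29.9], 0.31)]
marker_mid [([358.6, 151.4, 21.4, 36.2], 0.61)]
0.7
```

View pics/scene0.png

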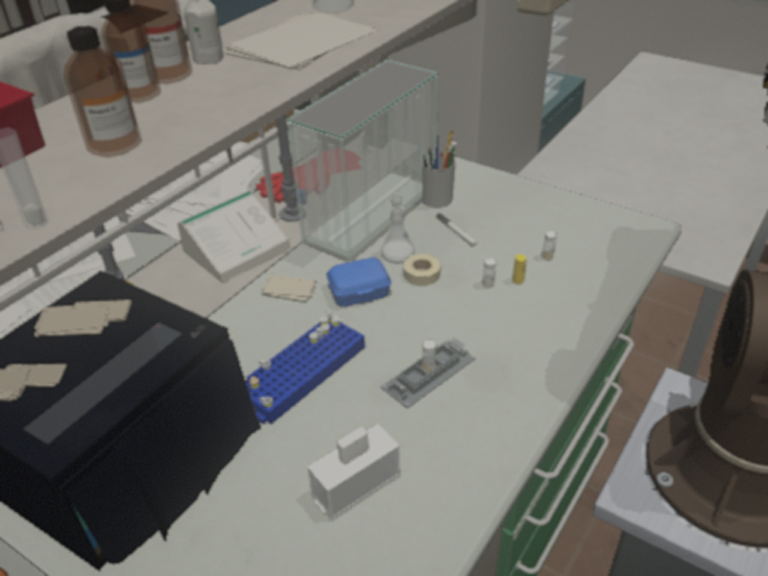

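View pics/top0.png

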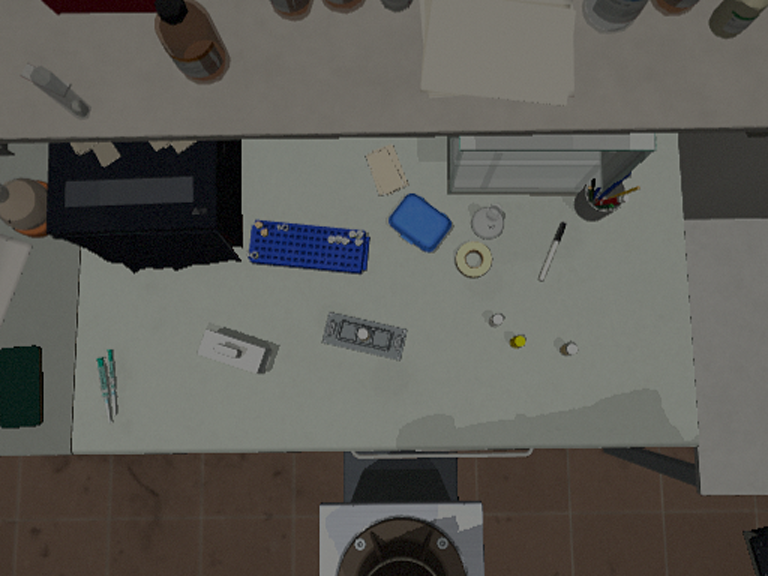

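The top view (1.5x) shows white-capped vials at (497,320) and (569,348), with a yellow look-alike at (518,341). The crate is at (364,336) with its middle vial, and the cover is at (238,350). In the scene view the same vials are at (489,273) and (549,245), and the yellow one at (519,270). The two white ones fit the description. I'll confirm that with an enlarged crop and compute rough positions.

```bash
cat > h.py <<'E'
from station import bot, kinematics, readout, read_camera, spot_in, silhouettes
import cv2,numpy as np
from scipy.spatial.transform import Rotation as Rn
def px2w(p,u,v,z):
    d=p["R"].T@np.array([(u-p["cx"])/p["fx"],(v-p["cy"])/p["fy"],1.]); c=-p["R"].T@p["t"]
    return (c+d*(z-c[2])/d[2])[:2]
def w2px(p,X):
    X=np.atleast_2d(X); c=X@p["R"].T+p["t"]
    return np.stack([c[:,0]/c[:,2]*p["fx"]+p["cx"],c[:,1]/c[:,2]*p["fy"]+p["cy"]],1)
def ori(psi):  # tool down, jaw x axis at angle psi in world
    x=np.array([np.cos(psi),np.sin(psi),0]);z=np.array([0,0,-1.]);y=np.cross(z,x)
    return Rn.from_matrix(np.stack([x,y,z],1)).as_rotvec()
def save(p,n,f=1.5,crop=None):
    im=p["pixels"][:,:,::-1]
    if crop: l,t,w,h=crop; im=im[t:t+h,l:l+w]
    cv2.imwrite(f"pics/{n}.png",cv2.resize(im,None,fx=f,fy=f,interpolation=cv2.INTER_CUBIC))
E
python3 - <<'E'
from h import *
p=read_camera("top")
for n,u,v,z in [("v1",497,320,.058),("v2",569,348,.058),("yel",518,341,.058),("vc",362,334,.068),("cr1",329,312,.004),("cr2",407,328,.004),("cr3",402,360,.004),("cr4",322,343,.004),("barL",215,347,.115),("barR",243,353,.115),("tape",474,260,.024),("marker",552,251,.01),("flask",488,221,.137)]:
    print(n,px2w(p,u/1.5,v/1.5,z).round(4))
a=p["pixels"][200:245,200:400]; save(p,"crop_v",6,(300,195,100,60)); save(p,"crop_c",5,(125,200,155,50))
print(readout.sense()["ee_rot"])
E
```

```text
v1 [ 0.4972 -0.192 ]
v2 [ 0.4416 -0.3281]
yel [ 0.4563 -0.231 ]
vc [0.4731 0.0681]
cr1 [0.5221 0.1379]
cr2 [ 0.4878 -0.0189]
cr3 [ 0.424  -0.0079]
cr4 [0.46   0.1519]
barL [0.4499 0.3363]
barR [0.4382 0.2845]
tape [ 0.6209 -0.1549]
marker [ 0.6396 -0.3149]
flask [ 0.6743 -0.1696]
[ 2.45938131e+00 -1.95470588e+00  1.22213903e-04]
```

View pics/crop_v.png

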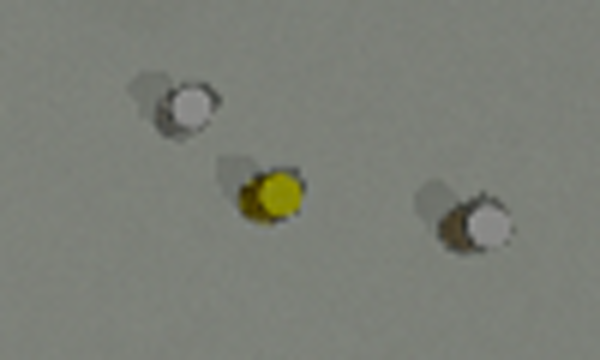

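View pics/crop_c.png

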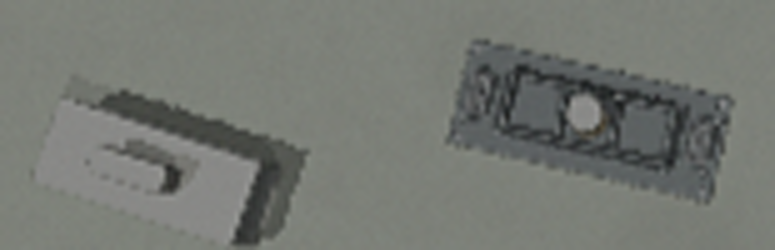

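Both white-capped vials are confirmed, and the yellow one sits between them. Next is a close look with the wrist camera.

Run:
```python
from h import *
save(read_camera("scene"),"crop_s",6,(310,145,70,55))
bot.move_to([0.44,-0.26,0.28],ori(-0.214))
s=readout.sense();print(s["time"],s["qpos"].round(2),s["tool_pos"])
p=read_camera("wrist");save(p,"w1");print(p["fx"],p["cx"],p["cy"],p["R"].round(3),(-p["R"].T@p["t"]).round(3))
for d in silhouettes(p,"vial_a_mid"): print(d["box"],d["confidence"])
print(w2px(p,[[.4972,-.192,.058],[.4416,-.3281,.058],[.4563,-.231,.058]]))
```

```text
2.4917 [ 0.77  0.24 -0.41  1.74  0.1   1.18  0.11] [ 0.43925214 -0.26162128  0.27969138]
264.6556066926419 257.70429302723494 195.23982233103337 [[ 0.977 -0.214 -0.003]
 [-0.206 -0.942  0.266]
 [-0.059 -0.259 -0.964]] [ 0.456 -0.193  0.438]
[263.1, 201.4, 15.8, 23.8] 0.58
[[287.96456761 115.14418218]
 [268.48707176 214.78672793]
 [264.7028601  149.6078323 ]]
```

View pics/w1.png

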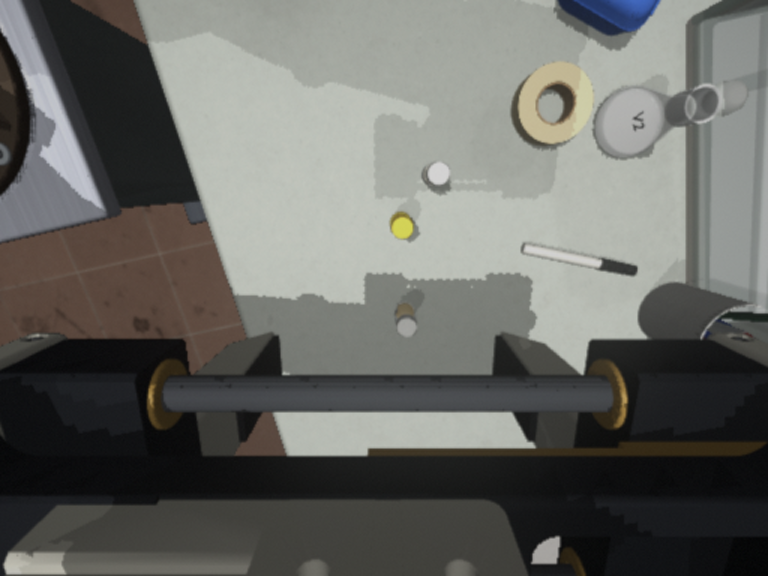

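View pics/crop_s.png

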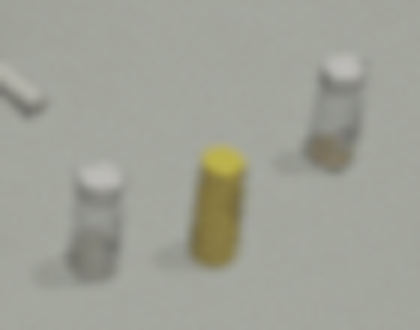

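In the wrist view the white vials are at (438,173) and (406,326), with the yellow one at (403,227) between them. The crop of the scene shows two clear, white-capped vials. I'll refine their positions from the cap centroids in the wrist and top views.

```bash
cat >> h.py <<'E'
def cap(p,u,v,r=9,thr=None):
    im=p["pixels"].astype(float).min(2); u0,v0=int(round(u)),int(round(v))
    w=im[v0-r:v0+r+1,u0-r:u0+r+1]; t=thr or (np.percentile(w,97)+np.median(w))/2
    m=(w>t).astype(np.uint8); n,l,s,c=cv2.connectedComponentsWithStats(m)
    i=1+np.argmax(s[1:,4]); return c[i]+[u0-r,v0-r],s[i]
E
python3 - <<'E'
from h import *
p=read_camera("wrist");q=read_camera("top")
print(readout.sense()["tool_pos"])
for n,a,b in [("v1",(292,115.5),(331.5,213.5)),("v2",(270.7,217.5),(379.5,232.3))]:
    c,s=cap(p,*a); print(n,"w",c,s,px2w(p,*c,.058).round(4))
    c,s=cap(q,*b,r=6); print(n,"t",c,s,px2w(q,*c,.058).round(4))
save(p,"w1c",10,(255,100,60,60))
E
```

```text
[ 0.43959067 -0.26090039  0.27979917]
v1 w [292.16556291 115.36423841] [  3   2  14  14 151] [ 0.5029 -0.1932]
v1 t [331.60606061 212.54545455] [ 3  2  7  6 33] [ 0.4995 -0.1928]
v2 w [270.72321429 218.28571429] [  3   4  12  12 112] [ 0.444 -0.334]
v2 t [376.5483871  235.16129032] [ 0  3  7 10 31] [ 0.4327 -0.3197]
```

View pics/w1c.png

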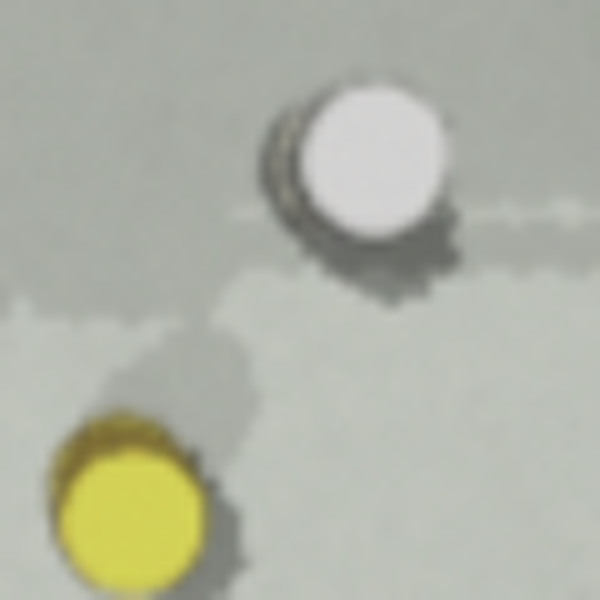

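Run:
```python
from h import *
o=ori(-0.214); x,y=.501,-.193
bot.move_to([x,y,.12],o); bot.move_straight([x,y,.023],o,feed=.12)
bot.grip(0.0,15); s=readout.sense(); print(s["time"],s["width"],s["tool_pos"])
bot.move_straight([x,y,.15],o,feed=.2)
bot.move_to([.46,-.01,.26],o)
s=readout.sense(); print(s["time"],s["width"],s["tool_pos"],s["force"])
p=read_camera("wrist"); save(p,"w2"); print(w2px(p,[[.4735,.0657,.004]]))
for d in silhouettes(p,"crate"): print(d["box"],d["confidence"])
```

```text
5.4833 0.023224486963584517 [ 0.50103952 -0.19300797  0.02301218]
7.1417 0.023442599795685616 [ 0.45989013 -0.01169927  0.25890906] [-0.89077718  0.7962606  -0.6769469 ]
[[255.65742436 116.95437022]]
[238.1, 57.8, 44.8, 110.8] 0.93
```

View pics/w2.png

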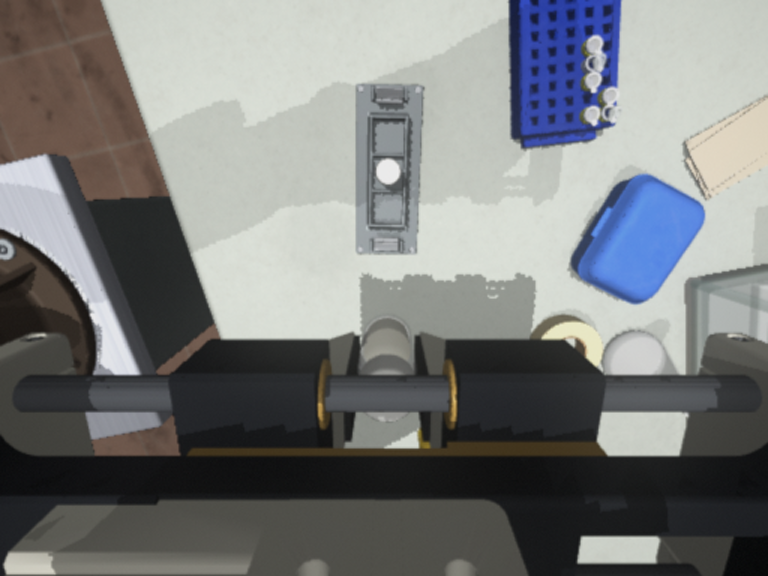

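The vial is held between the fingers at (387,345). The crate is at (388,170) with its vial at (388,172). Now I'll locate the crate precisely.

Run:
```python
from h import *
p=read_camera("wrist"); save(p,"w2c",5,(225,45,70,130))
np.save("w2.npy",p,allow_pickle=True)
m=silhouettes(p,"crate")[0]["region"].astype(np.uint8); 
c=max(cv2.findContours(m,0,1)[0],key=cv2.contourArea); h=cv2.approxPolyDP(cv2.convexHull(c),4,True); print(h[:,0])
print([px2w(p,*k,.004).round(4) for k in h[:,0]])
q=read_camera("top"); np.save("t2.npy",q,allow_pickle=True)
save(q,"t2c",10,(205,200,75,50))
c,s=cap(p,258.7,114.5); print("vc",c,s,px2w(p,*c,.068)); c,s=cap(q,241.5,222.5,r=6);print(c,s,px2w(q,*c,.068));
```

```text
[[280  57]
 [277 168]
 [238 168]
 [238  57]]
[array([0.5246, 0.1375]), array([ 0.4896, -0.0168]), array([ 0.4297, -0.0037]), array([0.4666, 0.1502])]
vc [258.36842105 113.60818713] [  2   1  14  16 171] [0.47809287 0.06740926]
[239.         222.42857143] [ 1  3  4  7 14] [0.47383385 0.07483732]
```

View pics/w2c.png

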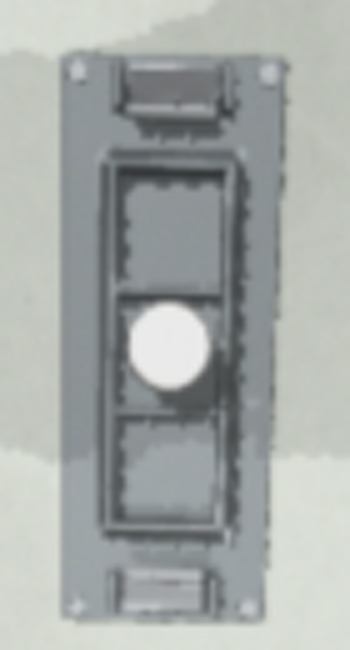

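View pics/t2c.png

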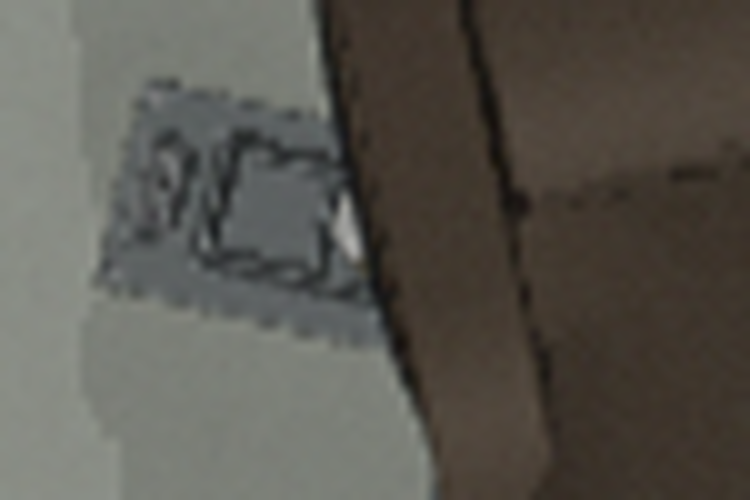

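```bash
cat >> h.py <<'E'
def c2w(P,x,y,z): # P=(cx,cy,yaw)
    c,s=np.cos(P[2]),np.sin(P[2]); return np.stack([P[0]+c*x-s*y,P[1]+s*x+c*y,z+0*x],-1)
E
python3 - <<'E'
from h import *
from scipy.optimize import least_squares
p=np.load("w2.npy",allow_pickle=True).item()
f=lambda L:np.array(L)/5-.4+[225,45]
b=f([(61,53),(285,60),(266,620),(61,618)])
B=np.array([(-32,81),(32,81),(32,-81),(-32,-81)])/1e3
vc=np.array([258.4,113.6])
def res(P,w=None): 
    r=w2px(p,c2w(P,B[:,0],B[:,1],np.full(4,.003)))-b
    return r.ravel()
s=least_squares(res,[.4735,.0657,-.214]); print(s.x,s.fun.round(2))
im=cv2.resize(p["pixels"][45:175,225:295,::-1],None,fx=5,fy=5,interpolation=cv2.INTER_CUBIC)
def dr(x,y,z,col):
    pts=((w2px(p,c2w(s.x,np.array(x)/1e3,np.array(y)/1e3,np.full(len(x),z)))-[225,45]+.5)*5).astype(np.int32)
    cv2.polylines(im,[pts],True,col,1)
dr([-32,32,32,-32],[81,81,-81,-81],.004,(0,0,255)); dr([-20,20,20,-20],[54,54,-54,-54],.026,(0,255,0))
for k in(-33,0,33): dr([-15,15,15,-15],[k+15,k+15,k-15,k-15],.026,(255,0,0))
t=np.linspace(0,6.28,30); dr(12*np.cos(t),12*np.sin(t),.068,(255,0,255))
cv2.imwrite("pics/w2fit.png",im)
E
```

```text
[ 0.47763853  0.06705567 -0.23322499] [-0.17 -0.12  0.25 -0.67 -0.26  0.66  0.18  0.32]
```

View pics/w2fit.png

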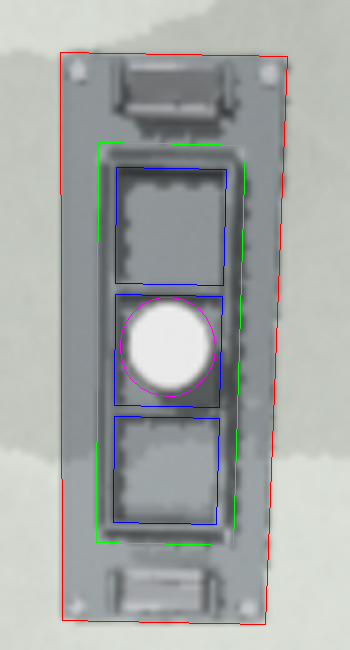

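The fit is very good: crate at (0.4776, 0.0671), yaw -0.233, with plate, cells and vial outlines all overlaying the image. I'll place vial 1 in cell_1.

Run:
```python
from h import *
P=[.4776,.0671,-.233]; np.save("P.npy",P); o=ori(P[2])
c=c2w(P,0.,.033,0.); x,y=c[:2]
bot.move_to([x,y,.13],o); bot.move_straight([x,y,.062],o,feed=.12)
h=bot.move_straight([x,y,.0325],o,feed=.05,f_stop=6); s=readout.sense(); print(h,s["time"],s["tool_pos"],s["force"],c)
p=read_camera("wrist"); save(p,"w3")
```

```text
True 9.4167 [0.48473413 0.09904227 0.03235529] [-0.15134371 -0.10762191  1.70571425] [0.48521962 0.09920828 0.        ]
```

View pics/w3.png

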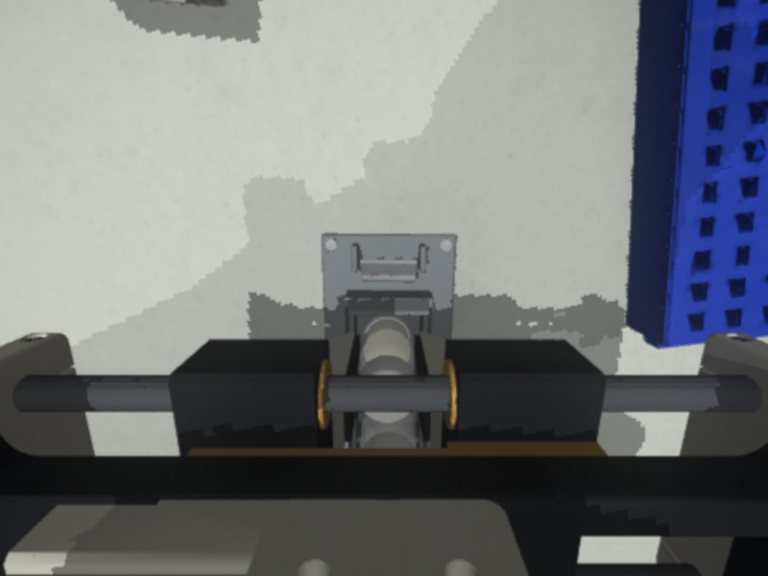

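The vial stands in cell_1 and contact came at the expected depth. I'll release it, check, and fetch vial 2.

Run:
```python
from h import *
P=np.load("P.npy"); o=ori(P[2])
s=readout.sense(); x,y=s["tool_pos"][:2]
bot.grip(.05); bot.move_straight([x,y,.14],o,feed=.2)
bot.move_to([.46,-.01,.26],o)
p=read_camera("wrist"); save(p,"w4",5,(225,45,70,130))
for k,cy in((0,.033),(1,0.)):
    e=c2w(P,0.,cy,.068); u=w2px(p,e)[0]; c,_=cap(p,*u); print(e,c,px2w(p,*c,.068))
x,y=.4435,-.3325
bot.grip(.07)
bot.move_to([x,y,.19],o); p=read_camera("wrist"); save(p,"w5"); print(readout.sense()["time"])
u=w2px(p,[[x,y,.058]])[0]; print(u)
```

```text
[0.48521962 0.09920828 0.068     ] [257.4011976   88.16766467] [0.48480038 0.09906443]
[0.4776 0.0671 0.068 ] [258.04216867 115.55421687] [0.47818    0.06750827]
13.4167
[256.63367217 189.1910765 ]
```

View pics/w4.png

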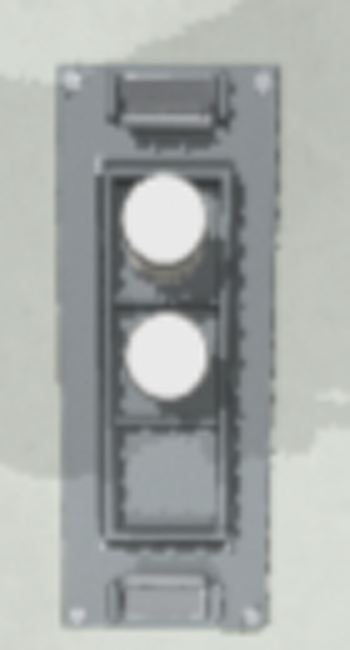

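View pics/w5.png

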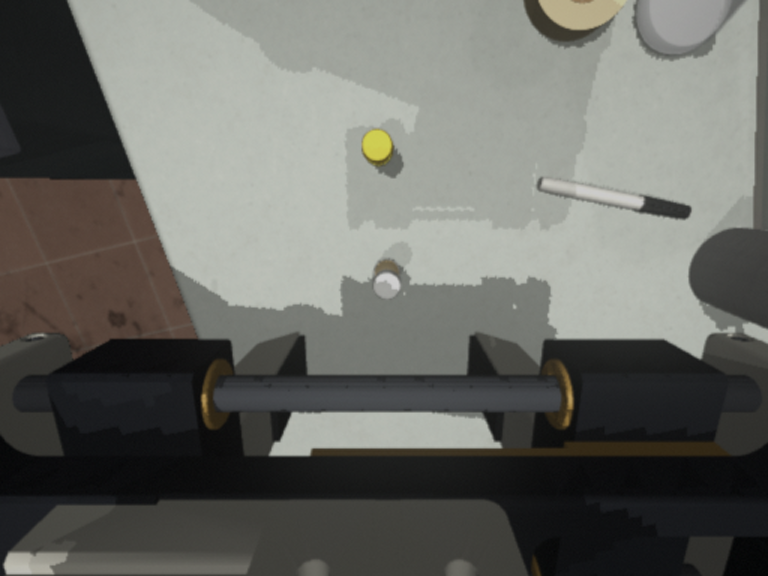

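Vial 1 stands in cell_1, and the wrist calibration agrees with the placed position to under 1 mm. Vial 2 is at (387,286), on target; the yellow one at (377,146) is well clear.

Run:
```python
from h import *
P=np.load("P.npy"); o=ori(P[2])
x,y=.4445,-.3335
bot.move_straight([x,y,.023],o,feed=.15); bot.grip(0,15); s=readout.sense(); print(s["time"],s["width"])
bot.move_straight([x,y,.15],o,feed=.2)
c=c2w(P,0.,-.033,0.); x,y=c[:2]
bot.move_to([x,y,.13],o); bot.move_straight([x,y,.062],o,feed=.12)
h=bot.move_straight([x,y,.0325],o,feed=.05,f_stop=6); s=readout.sense(); print(h,s["time"],s["tool_pos"],s["force"],c,s["width"])
if h and s["tool_pos"][2]<.037:
    bot.grip(.05); bot.move_straight([x,y,.14],o,feed=.2)
    bot.grip(.06)
    # view crate from usual place and go look at cover
    bot.move_to([.46,-.01,.26],o); p=read_camera("wrist"); save(p,"w6",5,(225,45,70,130))
    bot.move_to([.44,.24,.3],o); p=read_camera("wrist"); save(p,"w7"); np.save("w7.npy",p,allow_pickle=True); print(readout.sense()["time"],readout.sense()["tool_pos"])
```

```text
15.4833 0.023151174044624922
True 18.9583 [0.46950686 0.03486993 0.03222918] [-0.63145734 -0.02080678  2.86409804] [0.46998038 0.03499172 0.        ] 0.023392836912913315
22.4083 [0.4405683  0.2381525  0.29917306]
```

View pics/w6.png

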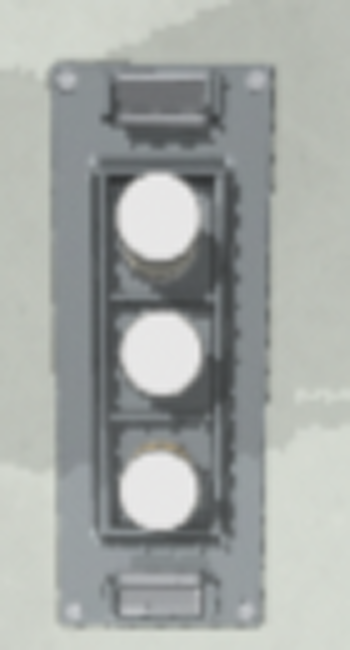

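View pics/w7.png

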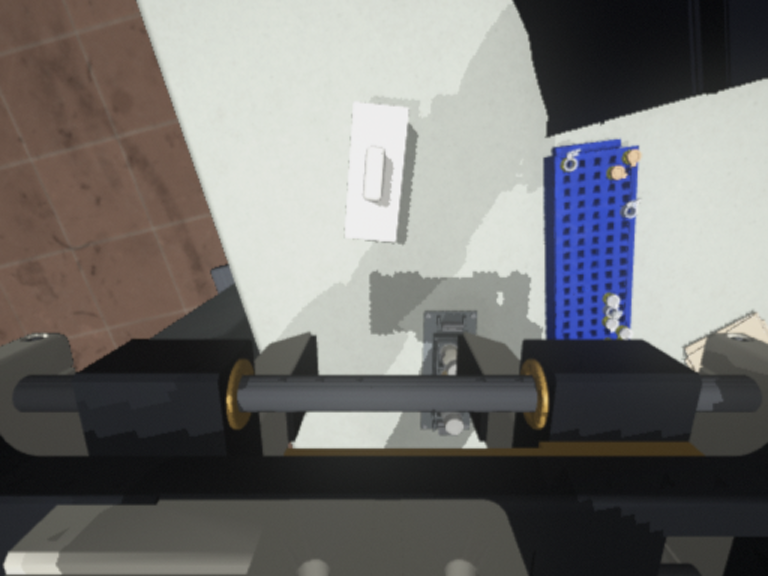

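All three vials stand in their cells. The cover is at (378,172) with its bar at (374,174). Now I'll fit the cover.

Run:
```python
from h import *
p=np.load("w7.npy",allow_pickle=True).item()
save(p,"w7c",6,(220,58,65,110))
```

```text
(no output)
```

View pics/w7c.png

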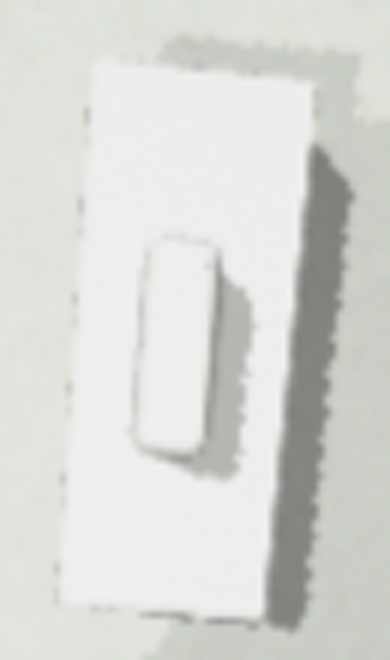

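Run:
```python
from h import *
from scipy.optimize import least_squares
p=np.load("w7.npy",allow_pickle=True).item()
f=lambda L:np.array(L)/6-.42+[220,58]
b=np.vstack([f([(94,62),(314,82),(265,620),(62,604)]),f([(148,236),(220,240),(203,450),(133,446)])])
X=np.array([-25,25,25,-25,-8,8,8,-8])/1e3;Y=np.array([60.5,60.5,-60.5,-60.5,22,22,-22,-22])/1e3;Z=np.array([.073]*4+[.115]*4)
s=least_squares(lambda P:(w2px(p,c2w(P,X,Y,Z))-b).ravel(),[.445,.31,-.22]); print(s.x.round(4),s.fun.reshape(-1,2).round(2)); np.save("C.npy",s.x)
for i in(slice(0,4),slice(4,8)):
    r=least_squares(lambda P:(w2px(p,c2w(P,X[i],Y[i],Z[i]))-b[i]).ravel(),[.445,.31,-.22]);print(r.x.round(4))
```

```text
[ 0.4482  0.3177 -0.3177] [[-0.49 -0.78]
 [ 0.34 -0.64]
 [ 0.19  0.1 ]
 [-0.34 -0.18]
 [-0.47 -0.86]
 [ 0.65 -0.34]
 [ 0.54  1.64]
 [-0.46  1.19]]
[ 0.4481  0.3172 -0.3176]
[ 0.4482  0.3182 -0.3172]
```

Run:
```python
from h import *
C=np.load("C.npy"); o=ori(C[2]); x,y=C[:2]
bot.move_to([x,y,.15],o); 
s=readout.sense(); print(s["tool_pos"],s["force"])
bot.move_straight([x,y,.085],o,feed=.1)
h=bot.move_straight([x,y,.071],o,feed=.03,f_stop=4); s=readout.sense(); print(h,s["tool_pos"],s["force"])
z=s["tool_pos"][2]
bot.move_straight([x,y,z+.0005],o,feed=.02)
bot.grip(0,60); s=readout.sense(); print(s["time"],s["tool_pos"],s["width"],s["force"])
p=read_camera("wrist"); save(p,"w8")
```

```text
[0.44904338 0.31692996 0.15070841] [-0.05362089 -0.07400011  0.31643228]
False [0.44808905 0.31777872 0.07091029] [-0.12913245  0.21775154 -0.22004857]
25.2083 [0.44813725 0.31779515 0.07146262] 0.04679164985197646 [-1.12136062 -0.14957764  1.53604865]
```

View pics/w8.png

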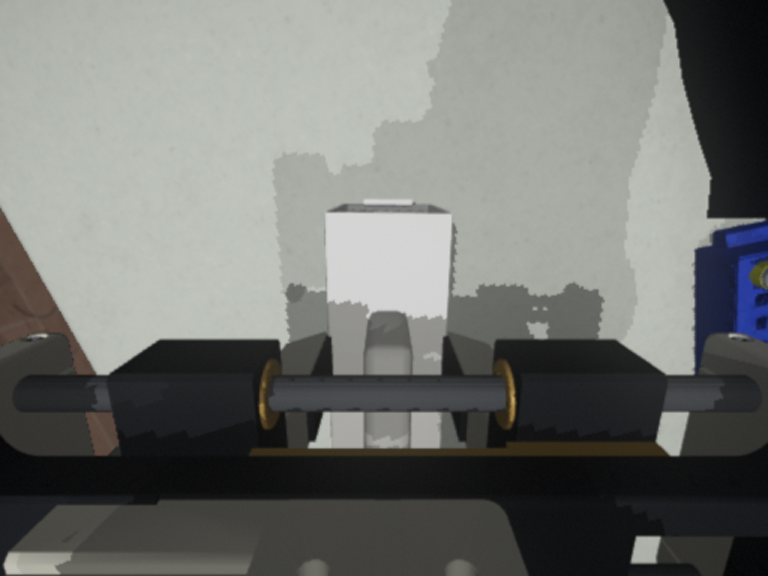

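The fingers were wider than the 50 mm cover and pinched its top edge at (390,330) instead of the bar. I'll open, rise, narrow the opening and grip again.

Run:
```python
from h import *
C=np.load("C.npy"); o=ori(C[2]); x,y=C[:2]
bot.grip(.07); bot.move_straight([x,y,.128],o,feed=.1); bot.grip(.032)
s=readout.sense(); print(s["time"],s["width"])
bot.move_straight([x,y,.080],o,feed=.08)
h=bot.move_straight([x,y,.071],o,feed=.025,f_stop=4); s=readout.sense(); print(h,s["tool_pos"],s["force"])
z=s["tool_pos"][2]
bot.move_straight([x,y,z+.0005],o,feed=.02)
bot.grip(0,60); s=readout.sense(); print(s["time"],s["tool_pos"],s["width"],s["force"])
p=read_camera("wrist"); save(p,"w9")
```

```text
27.375 0.03208079376847277
True [0.44861724 0.3180773  0.07335666] [-0.33160275 -1.79420018  7.9100522 ]
29.1333 [0.44803782 0.31761633 0.07366304] 0.01561493415113018 [-0.7346437   0.30020429 -1.35709036]
```

View pics/w9.png

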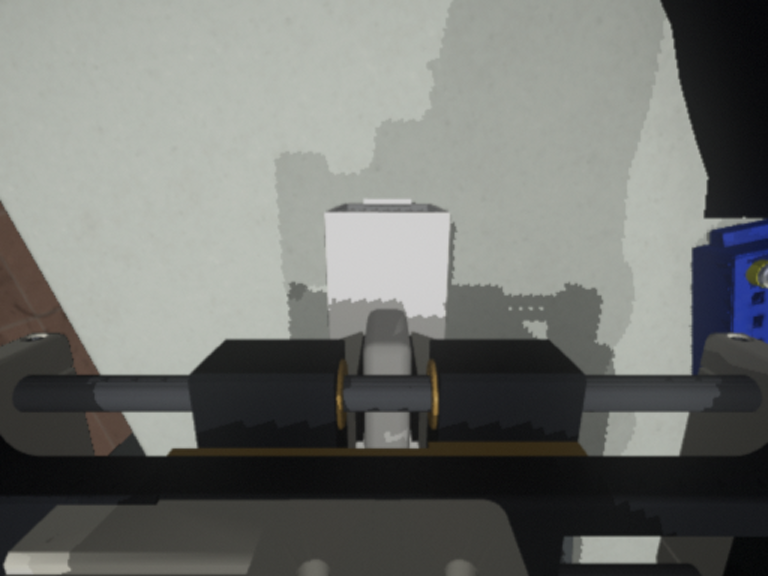

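The bar is now gripped (width 15.6 mm). I'll check the cover's offset along the row in the hand from its far edge, then lift.

Run:
```python
from h import *
C=np.load("C.npy"); p=read_camera("wrist")
save(p,"w9c",8,(210,125,100,40))
s=readout.sense(); T=[*s["tool_pos"][:2],C[2]]
for dy in(.0585,.0605,.0625): print(dy,((w2px(p,c2w(T,np.array([-.025,.025]),np.array([dy,dy]),np.array([.073,.073])))-[210,125]+.5)*8).round(0).tolist())
from scipy.spatial.transform import Rotation as Rn
R=Rn.from_rotvec(s["ee_rot"]).as_matrix(); print(np.arctan2(R[1,0],R[0,0]),R[:,2])
```

```text
0.0585 [[38.0, 158.0], [715.0, 159.0]]
0.0605 [[36.0, 130.0], [716.0, 131.0]]
0.0625 [[35.0, 102.0], [718.0, 103.0]]
-0.31771192737113274 [-2.52845274e-04 -2.14657899e-04 -9.99999945e-01]
```

View pics/w9c.png

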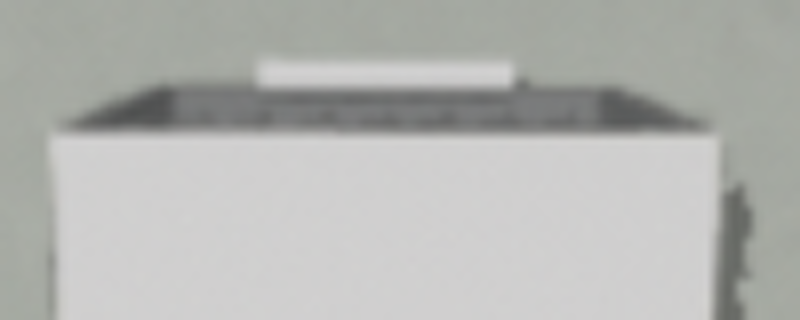

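The far edge falls at row 130, exactly as predicted, so the cover is centred in the hand to well under 1 mm. I'll lift it and carry it over the crate.

Run:
```python
from h import *
C=np.load("C.npy"); P=np.load("P.npy"); o=ori(P[2])
bot.move_straight([C[0],C[1],.20],ori(C[2]),feed=.15)
s=readout.sense(); print(s["width"],s["force"])
bot.move_to([P[0],P[1],.20],o)
bot.move_straight([P[0],P[1],.112],o,feed=.1)   # rim ~.039
bot.hold(.2); s=readout.sense(); print(s["time"],s["tool_pos"],s["force"],s["ft_torque"])
save(read_camera("scene"),"s10",5,(220,170,130,110)); save(read_camera("wrist"),"w10")
```

```text
0.01564552575356905 [ 0.61016378  0.10692737 -0.83255055]
32.45 [0.47796761 0.06711949 0.11250889] [ 0.71624322 -0.02056368 -1.42466788] [-0.05175218 -0.09961409 -0.01768528]
```

View pics/s10.png

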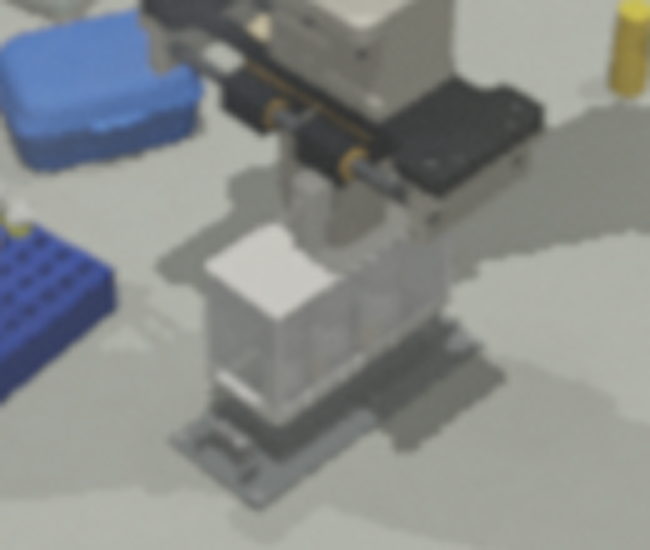

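View pics/w10.png

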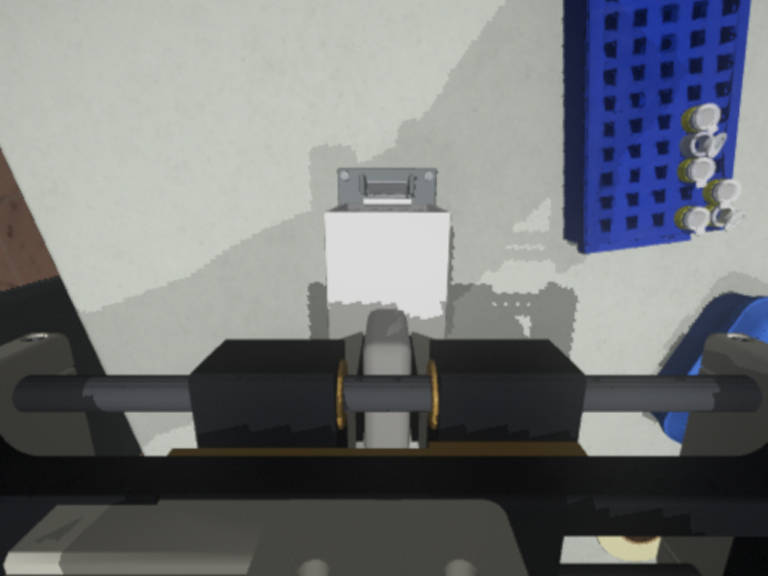

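The cover is lined up over the crate: its bead at (387,201) is centred on the clip at (388,185). I'll lower it under guard, then press.

Run:
```python
from h import *
P=np.load("P.npy"); o=ori(P[2])
h=bot.move_straight([P[0],P[1],.088],o,feed=.05,f_stop=7)
s=readout.sense(); print(h,s["time"],s["tool_pos"],s["force"].round(2),s["ft_torque"].round(2))
if not h:
    for z in(.084,.081,.079,.0775,.0765):
        h=bot.move_straight([P[0],P[1],z],o,feed=.03,f_stop=35)
        s=readout.sense(); print(z,h,s["time"],s["tool_pos"].round(4),s["force"].round(2),s["ft_torque"].round(2),s["width"])
        if h: break
save(read_camera("scene"),"s11",5,(220,170,130,110)); save(read_camera("wrist"),"w11")
```

```text
False 33.1833 [0.47748415 0.06719155 0.08782737] [-0.15 -0.39  0.  ] [-0.05 -0.1   0.01]
0.084 False 33.4667 [0.4781 0.0671 0.0841] [ 2.51 -0.42 -1.18] [-0.12 -0.51 -0.04] 0.015426330437186487
0.081 False 33.7167 [0.4773 0.0672 0.0807] [ 1.45  1.37 -5.41] [ 0.16 -0.39  0.15] 0.015664324094959898
0.079 False 33.9667 [0.4774 0.0671 0.0786] [  2.79   1.42 -10.57] [ 0.29 -0.77 -0.02] 0.015629613986959626
0.0775 False 34.2167 [0.4775 0.067  0.0776] [-0.43  0.14  0.37] [-0.01  0.05 -0.02] 0.015362428029940723
0.0765 False 34.4667 [0.4776 0.067  0.0776] [-5.56 -1.64 17.26] [-0.31  1.25  0.03] 0.01601709575121242
```

View pics/s11.png

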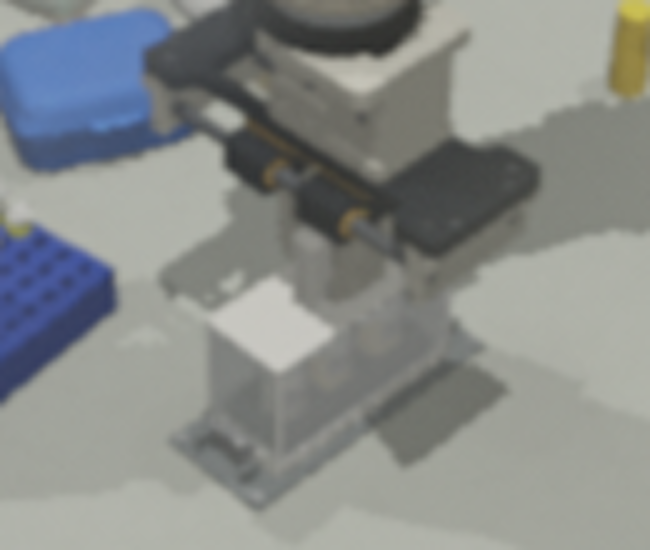

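View pics/w11.png

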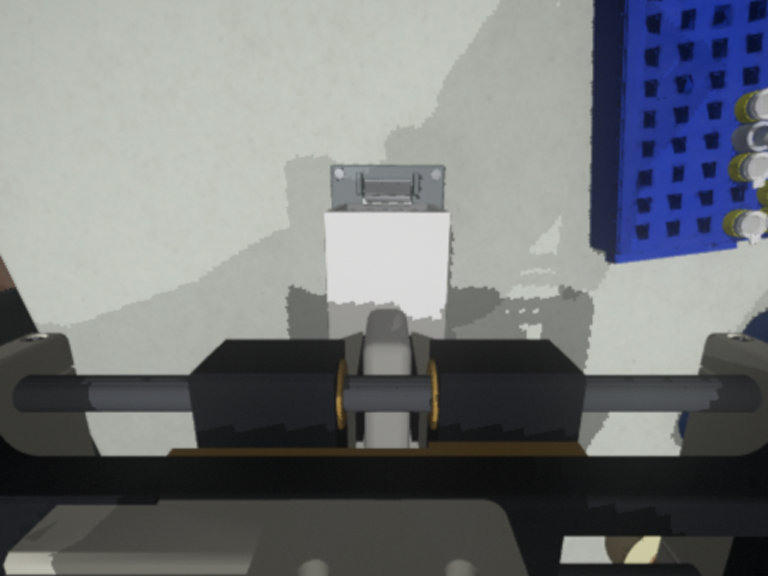

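The TCP stopped at 0.0776, which puts the rim at about 4 mm and so on the ledge, with 17 N of upward reaction. The bead is now under the clip. I'll press a bit harder, let it settle and check.

Run:
```python
from h import *
P=np.load("P.npy"); o=ori(P[2])
h=bot.move_straight([P[0],P[1],.0757],o,feed=.02,f_stop=25)
for i in range(3):
    bot.hold(.3); s=readout.sense(); print(h,s["time"],s["tool_pos"].round(4),s["force"].round(2),s["ft_torque"].round(2),s["width"])
R=Rn.from_rotvec(s["ee_rot"]).as_matrix();print(R[:,2])
p=read_camera("wrist"); save(p,"w12c",8,(205,100,100,50)); save(read_camera("scene"),"s12",8,(250,220,80,60))
```

```text
False 35.1167 [0.4775 0.067  0.0775] [-9.53 -3.75 29.32] [-0.48  2.15  0.02] 0.01566250650595558
False 35.4167 [0.4776 0.067  0.0775] [-9.54 -2.77 29.26] [-0.5   2.13  0.03] 0.01579919250700366
False 35.7167 [0.4775 0.067  0.0775] [-9.42 -3.18 29.62] [-0.42  2.16 -0.01] 0.016067568843341092
[ 8.52608520e-04 -1.64977159e-03 -9.99998276e-01]
```

View pics/w12c.png

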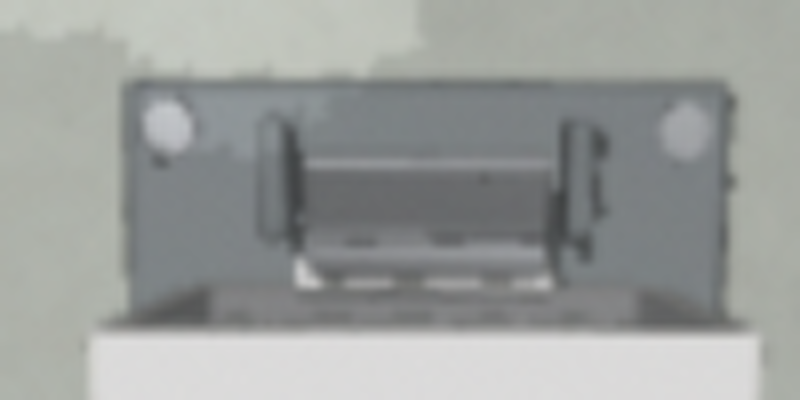

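View pics/s12.png

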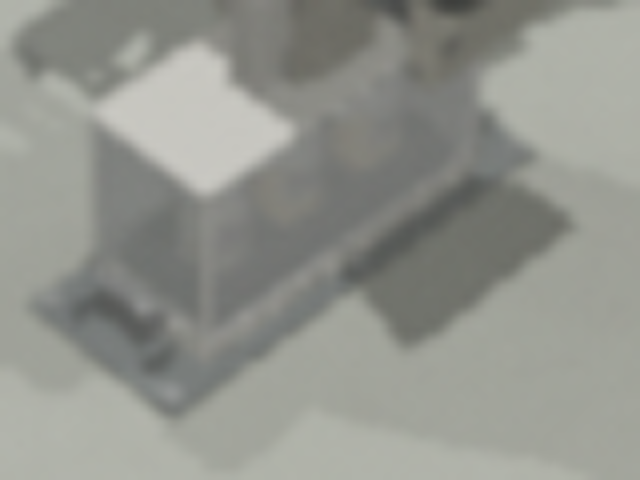

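Run:
```python
from h import *
print(bot.hand_in()); s=readout.sense(); print(s["time"],s["tool_pos"],s["force"])
```

```text
the job is handed in; nothing more can be done
None
the job is handed in; nothing more can be done
```

I stood the two white-capped vials in the end cells and pressed the cover home on the crate. I then handed in while still pressing, at about 36 s of the 61 s allowed. The hand-in gives no verdict.

- **Vials:** the wrist picture showed all three vials upright, one per cell, before the cover went on. I left the yellow look-alike, tape roll, flask and marker alone.
- **Cover:** the TCP stopped at 77.5 mm, which puts the rim about 4 mm above the bench, on the ledge. Tool tilt was about 0.002 rad. The push was a steady 29 N upward reaction, with about 10 N sideways.
- **Clips:** the wrist camera showed the +y clip's lip back over its bead. The -y clip was hidden, so I judged it only from the cover's height and level.
- **What went wrong:** my first grip on the cover used too wide an opening and pinched the edges of its top instead of the bar. I opened the gripper, rose and gripped again. Afterwards the bar was held at 15.6 mm and the cover was centred in the hand.

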